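# Ready the citrus wedger for a whole lemon

## Robot

A 6-joint arm with a two-finger parallel gripper is mounted at the origin on the work surface. World frame = base frame: x ahead of the robot, y to its left, z up, the work surface at z = 0. Lengths are in mm, angles in rad, forces in N, time in s.
With the tool pointing down it reaches from about 300 to 875 mm from the base axis. Payload 4.2 kg.
Tool frame: the origin (TCP) lies at the very end of the fingers, on their centre line; the grasp point (between the pads) lies 19 mm behind it; y points along the fingers, z is the direction in which the jaws open and shut, and the axes are right-handed (so a half turn about y gives the same grasp; the last joint's range is limited). The gripper opens to 85 mm and grips with 20 to 120 N. Pads are 22 mm wide; open, the fingers measure 114 mm over their backs; the gripper's body (76 mm by 85 mm) begins 54 mm behind the grasp point. The pads swing forward as they close: fully open they stand 13 mm farther back than shut.
Start: joints at [1.23, 0.32, 1.565, -0, 1.257, -0.02], TCP at [181.314, 545.68, 231.338] pointing down, gripper open.
Joint ranges: [-3.11, 3.11], [-0.84, 2.01], [0.21, 2.61], [-1.34, 4.49], [0.05, 2.63], [-2.56, 2.56]. Speed limits (rad/s): [2.57, 2.57, 3.14, 3.14, 3.14, 3.14].

## Interface

Orientations are given as a unit quaternion [w, x, y, z].
In Python, from station import env, optics gives the robot as it stands.
- The arm moves only by the tool play_rows, never from a script. Its argument "commands" is a list of rows, each an object with "hand": the opening, from -1 (shut) to 1 (fully open); "delta_pos": the shift along the tool's x, y, z in cm, a list of three; "twist": the turn about the tool's y in rad. In form: [{"hand": hand, "delta_pos": [tx, ty, tz], "twist": twist}, ...]. A call has 1 to 12 rows; each row is the pose to reach, as a shift and turn from the pose commanded when the call began, along the tool's axes at that moment; what a row does not reach only later rows make up. A row lasts 1/10 s, in which the tool goes at most 50 mm and 8.59 degrees, less where a joint would pass 70% of its speed; a pose out of reach is approached as far as the arm can. A call with a gripper value outside its range is refused whole. The fingers move at their own pace and stop on an object; "squeeze" is the grip in N (left out, the last holds). Time passes only in rows, so rows that repeat a pose let the fingers close. It gives the time, the measured TCP pose, the force and the opening at its end, in the units of the state.
- env.get_state(): the state, without advancing time (a new reading comes with each control period).
- optics.capture(name): name is "side" or "top"; returns (picture, depth): 384x512x3 uint8, red, green, blue; 384x512 float32, mm along the optical axis (not along the pixel's ray), 0 where there is no reading.
- optics.calibration(name): a dict with "fx", "fy", "cx", "cy" (pixels), "rvec" (rotation vector, rad) and "tvec" (3), from world to camera coordinates, as OpenCV has them. Camera axes: x right, y down, z forward; pixel columns grow to the right and rows downward; lengths in mm; the calibration is good to about 2 mm. A picture is of the moment at which its call begins. calibration takes no time and is no camera call.
- env.finish_job(): hands the job in, once; it reports no verdict.
The state is a dict: "clock": time; "joints": joint angles; "qvel": joint speeds; "joint_efforts": joint torques, N m; "ee_pos": TCP position; "orientation": TCP orientation; "ft_force": force on the tool from outside, world axes, zero at the start; "torque": the same for the moment, N m; "grip_width": finger opening in mm.
Only numpy, scipy, OpenCV 4.12 (cv2) and the standard library are available. Lean on these libraries where they do the work, as an engineer would, in place of code of your own. Each camera call takes 0.05 s, during which the arm holds its last target.

## Task

Lift the small U-shaped lime rest out of its pocket in the citrus wedger and set it down upright in the steel tray without dropping it, leaving everything else in the tray and on the table where it is. Then pull the wedger's sprung pusher out by its black crossbar handle until the pusher's fin lines up with the fin of the mark on the bed's edge. Finish while still holding the handle there, so that a lemon can be dropped in: do not let go.

Things in the scene. Friction and masses are not known exactly. Their poses are not given: they have to be found in the camera images.
- wedger: Citrus wedger, bolted down: grey-painted bed 360 x 130 x 15, origin on the table under it (bed x -170 to +190). Its -x end (pusher end) faces roughly the robot. At x = +172 a steel frame with blades, 130 high. White block, x +35 to +135, 110 wide, top 60 above the table, with an open 55 x 55 pocket 30 deep centred at x = +85, y = 0. Two guide rails beside the pusher, tops 35 above the table.
- pusher: The sprung pusher on the wedger's bed: carriage, post, crossbar handle, rod and disc. Origin on the table level under the handle's centre; at rest (fully in) it lies at x = -30 in the wedger's frame. Slides only along the wedger's own -x, up to 100 mm. A spring always draws it back: about 4.5 N at rest, growing by 0.9 N per 10 mm (about 12 N at 80 mm).
- pull_handle (a point): Black crossbar handle on top of the pusher's 20 x 20 post: 18 thick (wedger x, the pull), 66 long (wedger y), 24 high; the point is its centre, 135 above the table. Axes parallel to the wedger's. The pusher's carriage lies 18 to 46 above the table; its rod and white disc (top at 108) run 58 from the post's middle towards +x.
- index_fin (a point): Tip of the pusher's fin: an upright dark 4 mm thick plate on the wedger's -y side of the carriage, directly below the handle's line; the point is the top outer edge, 61 above the table. It moves with the pusher.
- mark: The mark: steel clamp (24 x 18 x 24) on the bed's -y edge with an upright dark fin 4 thick, 24 long in y, 46 high; origin on the bed's top (15 above the table) under the fin's middle. Axes parallel to the wedger's. Fixed. Aligned means that index_fin and mark have the same x in the wedger's frame. It stands 45 to 85 mm along the pull from the fin's place at rest.
- lime_rest: Small lime rest, a loose aluminium casting of about 0.25 kg: solid foot 50 x 50, 36 high, and on it two cheeks 9 thick along its x at y = +-20.5, up to 60 high in all: a U open along x, 50 wide overall in y. Origin at the centre of its underside. It starts in the wedger's pocket (2.5 play each side, upper 30 standing out), axes parallel to the wedger's.
- tray: Open steel tray fixed on the table, outer 160 (its x) x 250 (its y) x 28 high, wall and floor 3; origin at the centre of its underside. Its +y half holds the big rest, its -y half is free.
- big_rest: Bystander in the tray's +y half: a lower, wider loose U-shaped casting, 60 (x) x 66 (y) x 42 high; origin at the centre of its underside. Leave it where it is.
- shaker: Bystander: small upright steel shaker, 46 across, 74 high, between wedger and tray; origin at its underside.
- jar: Bystander: glass jar, 68 across, 100 high, at the right; origin at its underside.
- bowl: Bystander: white bowl, 120 across, 50 high, at the left; origin at its underside.
- spoon: Bystander: spoon lying at the right.
Things that resemble listed ones, but are neither listed nor needed, are in the scene too. What is shaped like the lime_rest but pink is not meant.

How it is judged (in metres and radians):
On the way:
1. the lime rest stands upright and released in the tray (x of lime_rest in the frame of tray between -0.075 and 0.075 m and y of lime_rest in the frame of tray between -0.12 and 0.12 m and z of lime_rest in the frame of tray between -0.002 and 0.008 m and angle between lime_rest's own z axis and vertical below 0.15 rad and linear speed of lime_rest below 0.02 m/s and contact force between the fingers and lime_rest below 0.1 N), for 0.2 s.
At the end, for the whole second after the job is handed in: The lime rest stands upright (within 0.15 rad), still and released on the tray floor; the pusher fin is within 5 mm of the mark fin along the pull and still (under 10 mm/s), held by the fingers (over 3 N, grasp point within 45 mm of the handle centre) (all of step 1 and x of index_fin in the frame of mark between -0.005 and 0.005 m and linear speed of pusher below 0.01 m/s and contact force between the fingers and pusher above 3 N and distance between the grasp point and pull_handle below 0.045 m); the arm keeps its last pose, push and grip.
It fails at once if a bystander moved more than 40 mm (distance of any of big_rest, shaker, jar, bowl, spoon from where it was at the start of the episode above 0.04 m).
It fails at once if the lime rest dropped (out of the fingers, faster than 0.7 m/s) (linear speed of lime_rest above 0.7 m/s and contact force between the fingers and lime_rest below 0.1 N).
It also fails if it takes over 64 s, if anything falls off the work surface, if the arm or the gripper's body presses on something with over 40 N, if the wrist force passes 120 N, or if a joint passes its speed limit or range.

## Working session

There is one attempt and no reset: what is moved stays moved. The work goes in short steps, Python scripts to look and compute and a tool call to move; the robot and the scene stay as the last step left them, time stands still between calls to the robot, and variables do not carry over. Pictures are saved under pics/ and viewed, and the job is handed in when it is done.

Besides the shell and the picture viewer there is one more tool, called after "Request:" as name(argument=value, ...), one argument or row to a line, values as JSON. play_rows: Moves the arm, as the interface text tells. Its arguments: {"type":"object","properties":{"commands":{"type":"array"},"squeeze":{"type":"number"}},"required":["commands"]}

```bash
ls; mkdir -p pics
cat > h.py <<'E'
import numpy as np, cv2
from station import env, optics
def cal(n):
    c=optics.calibration(n); K=np.array([[c['fx'],0,c['cx']],[0,c['fy'],c['cy']],[0,0,1.]])
    R=cv2.Rodrigues(np.array(c['rvec'],float))[0]; return K,R,np.array(c['tvec'],float).reshape(3)
def plane(n,u,v,z):
    K,R,t=cal(n); d=R.T@np.linalg.inv(K)@np.array([u,v,1.]); o=-R.T@t
    return o+d*(z-o[2])/d[2]
def cloud(n,dep):
    K,R,t=cal(n); v,u=np.mgrid[:384,:512]; r=np.stack([(u-K[0,2])/K[0,0],(v-K[1,2])/K[1,1],np.ones_like(u,float)],-1)
    return (r*dep[...,None]-t)@R
def proj(n,p):
    K,R,t=cal(n); q=K@(R@np.array(p,float)+t); return q[:2]/q[2]
E
python3 - <<'E'
from h import *
s=env.get_state(); print(s)
for n in('side','top'):
    p,d=optics.capture(n); np.savez('pics/%s0.npz'%n,p=p,d=d)
    cv2.imwrite('pics/%s0.png'%n,cv2.resize(p[:,:,::-1],(800,600),interpolation=cv2.INTER_CUBIC))
    K,R,t=cal(n); print(n,K,-R.T@t,R)
E
```

```text
pics
{'clock': 0.0, 'joints': array([ 1.22999604e+00,  3.20286193e-01,  1.56565864e+00,  2.61345266e-05,
        1.25737419e+00, -1.99594373e-02]), 'qvel': array([-9.61962804e-04,  7.30935694e-05,  9.05885845e-04, -5.22460099e-04,
       -2.08133520e-03, -3.30808540e-03]), 'joint_efforts': array([-2.58819227e-04, -4.15537047e+01, -2.34165752e+01,  1.00731302e-04,
        8.13964958e-03, -9.76545351e-06]), 'ee_pos': array([181.15015849, 545.23358133, 230.49343672]), 'orientation': array([-0.69742808,  0.69862585, -0.11306939,  0.11283309]), 'ft_force': array([-0.24913575,  0.48800287, -0.37085718]), 'torque': array([ 0.00520945, -0.00114627, -0.01577047]), 'grip_width': 85.4235757741271}
side [[454.37519473   0.         258.76092749]
 [  0.         454.37519473 195.84311345]
 [  0.           0.           1.        ]] [-151.7318945  -660.83053598 1050.94950317] [[ 0.69802073 -0.71592929 -0.01457097]
 [-0.51118527 -0.48394238 -0.71027416]
 [ 0.50145457  0.50323455 -0.70377432]]
top [[374.51039862   0.         253.83299314]
 [  0.         374.51039862 190.03145712]
 [  0.           0.           1.        ]] [ 275.52070492   10.09933376 1506.3775741 ] [[-0.0232262  -0.9997171  -0.00512451]
 [-0.9854165   0.02375764 -0.16849299]
 [ 0.16856707  0.00113632 -0.98568953]]
```

View pics/side0.png

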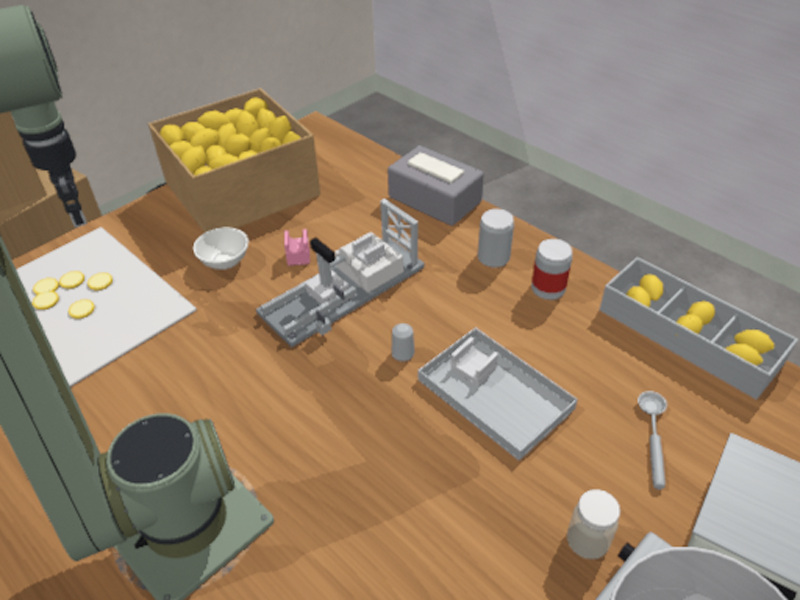

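View pics/top0.png

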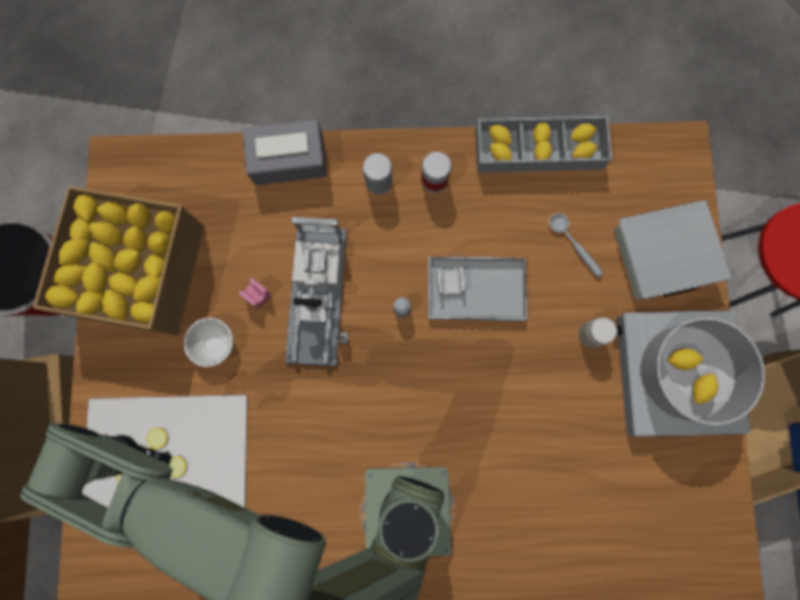

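Side: wedger from about (275,325) to (410,240), with the lime rest in the white block at about (365,250). The tray is around (497,390) with the big rest at (475,362), and a pink decoy stands at (297,250). Top: wedger (317,290), tray (477,290). I'll enlarge both views.

Run:
```python
from h import *
p=np.load('pics/side0.npz')['p'][:,:,::-1]; c=p[115:235,150:300]
cv2.imwrite('pics/s1.png',cv2.resize(c,(750,600),interpolation=cv2.INTER_CUBIC))
p=np.load('pics/top0.npz')['p'][:,:,::-1]; c=p[125:245,150:300][:, :]
cv2.imwrite('pics/t1.png',cv2.resize(c,(750,600),interpolation=cv2.INTER_CUBIC))
```

```text
(no output)
```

View pics/s1.png

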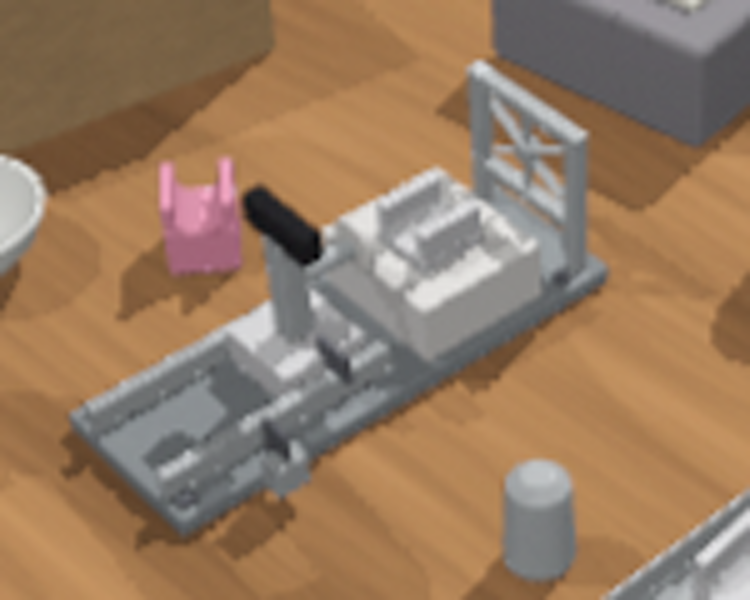

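View pics/t1.png

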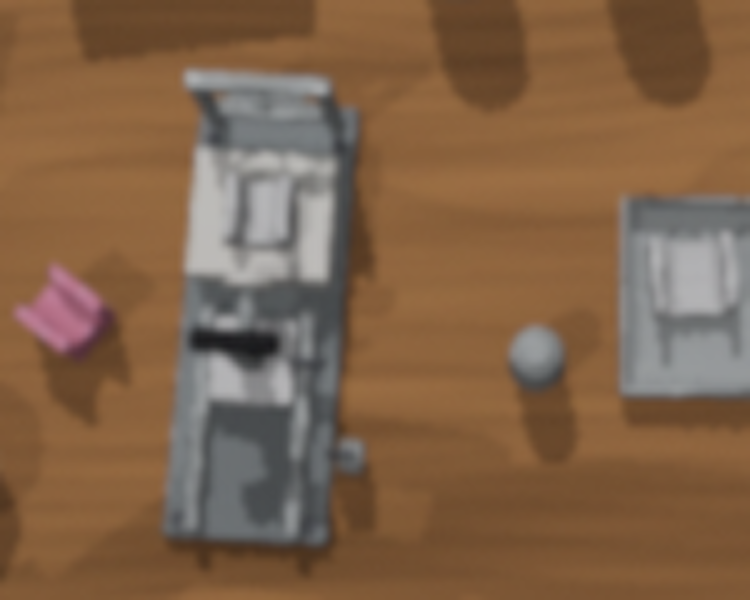

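The lime rest is the metallic U in the white block (side crop (435,220), i.e. px (237,159)). The other candidates are the pink U (px (190,160), wrong colour) and the big U in the tray (px (304,232), in the tray and wider). In the side crop the pusher fin tip is at about (335,360) and the mark fin at about (277,438). Next I'll measure with the depth and ray casts.

Run:
```python
from h import *
for n in('top','side'):
    f=np.load('pics/%s0.npz'%n); P=cloud(n,f['d']); im=f['p']
    def cl(name,xr,yr,zr,extra=None):
        m=(f['d']>0)&(P[...,0]>xr[0])&(P[...,0]<xr[1])&(P[...,1]>yr[0])&(P[...,1]<yr[1])&(P[...,2]>zr[0])&(P[...,2]<zr[1])
        if extra is not None: m&=extra
        q=P[m]
        if len(q)<5: print(n,name,len(q));return
        r=cv2.minAreaRect(q[:,:2].astype(np.float32)); print(n,name,len(q),'c',np.round(r[0],1),'sz',np.round(r[1],1),'a',round(r[2],2),'mean',np.round(q.mean(0),1))
    W=((250,720),(100,330))
    cl('bed',(250,720),(110,310),(9,21))
    cl('block',*W,(55,65))
    cl('rest',(480,640),(150,260),(80,96),im.max(-1)>110)
    cl('handle',(400,560),(130,300),(138,155),im.max(-1)<60)
    cl('frame',(560,720),(130,300),(122,138))
    cl('trayrim',(350,650),(-280,0),(23,33))
    cl('trayfloor',(350,650),(-280,0),(0,8),im.std(-1)<12)
    cl('big',(350,650),(-280,0),(36,48))
    cl('shaker',(350,520),(-20,80),(60,85))
    print(n,'table',np.median(P[200:240,170:190,2]))
print('bed corners top')
for c in((165,540),(328,543),(355,108)): print(plane('top',150+c[0]/5,125+c[1]/5,15)[:2])
print('bed corners side')
for c in((70,415),(188,535),(606,268)): print(plane('side',150+c[0]/5,115+c[1]/5,15)[:2])
print('handle ends side top', [plane('side',150+a/5,115+b/5,147)[:2] for a,b in((262,190),(318,240))])
print('rest cheeks top z90 side',[plane('side',150+a/5,115+b/5,90)[:2] for a,b in((382,213),(440,175),(420,245),(478,210))])
print('fin side z61',plane('side',150+347/5,115+362/5,61),'mark z61',plane('side',150+280/5,115+438/5,61))
```

```text
top bed 1237 c [485.2 206.1] sz [186.  464.1] a 89.1 mean [496.8 219.5  15.3]
top block 533 c [566.1 212.1] sz [289.8 124.1] a 2.09 mean [614.7 213.9  60.2]
top rest 78 c [565.5 220.6] sz [ 51.4 146.7] a 85.84 mean [601.9 217.9  90.3]
top handle 63 c [503.3 224.3] sz [60.  16.7] a 81.44 mean [501.3 222.5 146.9]
top frame 108 c [703.9 208.8] sz [108.4  15.4] a 85.9 mean [702.3 209.4 129.8]
top trayrim 168 c [ 548.2 -146.2] sz [265.5 160.5] a 88.48 mean [ 557.8 -141.4   27.6]
top trayfloor 1228 c [ 554.1 -142.2] sz [280.2 168.4] a 87.56 mean [ 546.4 -184.3    3.9]
top big 54 c [ 563.6 -122.4] sz [ 76.9 279.2] a 26.66 mean [ 561.2 -121.7   44. ]
top shaker 84 c [499.8   1.9] sz [35.1 35.9] a 88.78 mean [498.8   1.5  71.2]
top table 2.0181313100623646
side bed 1254 c [539.3 209.6] sz [155.4 360.5] a 85.46 mean [495.6 206.8  15. ]
side block 487 c [569.5 214.1] sz [300.5 127.3] a 2.72 mean [609.8 201.2  59.7]
side rest 189 c [565.3 216.2] sz [ 56.7 148.4] a 89.85 mean [575.2 217.1  88.4]
side handle 79 c [498.7 222.6] sz [59.5 15.6] a 85.62 mean [498.1 221.6 144.8]
side frame 114 c [702.3
[... 310 characters left out ...]
  42.7]
side shaker 116 c [4.981e+02 2.000e-01] sz [34.5 35.9] a 43.89 mean [495.4  -2.   69.4]
side table 2.0652312321071937
bed corners top
[364.49456463 296.68970808]
[359.08693955 167.3746474 ]
[715.47566394 142.95263841]
bed corners side
[368.30371795 295.87320124]
[354.40693954 158.9910083 ]
[711.38781436 141.90663129]
handle ends side top [array([507.47516383, 246.9265853 ]), array([499.55173003, 185.33418266])]
rest cheeks top z90 side [array([587.73591965, 228.37882434]), array([641.34386566, 229.08841451]), array([582.71785179, 186.78350885]), array([633.22151129, 184.54319945])]
fin side z61 [495.22824075 163.86494108  61.        ] mark z61 [421.69775335 143.70643204  61.        ]
```

```bash
cat >> h.py <<'E'
from scipy.spatial.transform import Rotation as Ro
def st():
    s=env.get_state(); q=s['orientation']; return s,Ro.from_quat([q[1],q[2],q[3],q[0]]).as_matrix()
yaw=-0.066
def to(x,y,z,jaw):  # jaw: desired world angle of tool z ; prints delta cm + twist
    s,R=st(); d=np.array([x,y,z])-s['ee_pos']; dl=R.T@d/10
    a=np.arctan2(R[1,2],R[0,2]); tw=(jaw-a+np.pi/2)%np.pi-np.pi/2
    print('jaw now',round(a,3),'delta cm',np.round(dl,2),'world turn',round(tw,3),'-> twist',round(tw*np.sign(R[2,1]),3),'joints',np.round(s['joints'],3))
E
python3 - <<'E'
from h import *
s,R=st(); print(np.round(R,3))
to(615.5,215.2,200,np.pi/2+yaw)
for n in('top','side'):
    f=np.load('pics/%s0.npz'%n); P=cloud(n,f['d'])
    for nm,xr,yr,zr in(('rest',(582,650),(180,250),(84,94)),('blk',(555,680),(150,275),(57,63)),('handle',(480,520),(180,262),(143,151)),('frame',(690,715),(140,280),(127,135))):
        m=(f['d']>0)
        for i,r in enumerate((xr,yr,zr)): m&=(P[...,i]>r[0])&(P[...,i]<r[1])
        q=P[m]; r=cv2.minAreaRect(q[:,:2].astype(np.float32)); print(n,nm,len(q),np.round(r[0],1),np.round(r[1],1),round(r[2],1),np.round(q.mean(0),1))
E
```

```text
[[ 0.949 -0.001  0.315]
 [-0.315 -0.002  0.949]
 [ 0.    -1.    -0.002]]
jaw now 1.25 delta cm [ 51.62   3.08 -17.62] world turn 0.255 -> twist -0.255 joints [ 1.23   0.32   1.566 -0.     1.257 -0.02 ]
top rest 54 [615.  215.9] [49.5 48.1] 84.4 [616.4 215.2  89.7]
top blk 339 [616.6 216.9] [110.7 101.6] 85.2 [615.6 216.6  60.1]
top handle 74 [502.2 226.5] [63.4 16. ] 88.6 [502.  226.3 146.9]
top frame 81 [702.8 208.9] [108.4  13.2] 85.9 [702.5 207.8 130.6]
side rest 85 [614.3 216.4] [56.8 51.2] 88.8 [613.9 214.7  88.6]
side blk 287 [616.3 218.4] [115.1 103.4] 85.3 [612.6 198.9  60. ]
side handle 79 [501.9 226.2] [66.6 17.4] 86.1 [500.7 224.4 146.3]
side frame 88 [702.2 209.5] [113.9  15.1] 84.2 [701.9 207.3 130. ]
```

```bash
sed -i 's/^yaw=.*/yaw=-0.083/' h.py
python3 - <<'E'
from h import *
to(615.3,216,230.5,np.pi/2+yaw)
E
```

```text
jaw now 1.25 delta cm [ 5.158e+01  3.000e-02 -1.756e+01] world turn 0.238 -> twist -0.238 joints [ 1.23   0.32   1.566 -0.     1.257 -0.02 ]
```

Request:
play_rows(
  commands=[
    {"hand":1,"delta_pos":[2,0,-0.7],"twist":0},
    {"hand":1,"delta_pos":[5,0,-1.7],"twist":-0.02},
    {"hand":1,"delta_pos":[9,0,-3.1],"twist":-0.04},
    {"hand":1,"delta_pos":[13,0,-4.4],"twist":-0.06},
    {"hand":1,"delta_pos":[17,0,-5.8],"twist":-0.08},
    {"hand":1,"delta_pos":[21,0,-7.1],"twist":-0.1},
    {"hand":1,"delta_pos":[25,0,-8.5],"twist":-0.12},
    {"hand":1,"delta_pos":[29,0,-9.9],"twist":-0.14},
    {"hand":1,"delta_pos":[33,0,-11.2],"twist":-0.16},
    {"hand":1,"delta_pos":[37,0,-12.6],"twist":-0.18},
    {"hand":1,"delta_pos":[40,0,-13.6],"twist":-0.2},
    {"hand":1,"delta_pos":[42,0,-14.3],"twist":-0.22},
  ],
  squeeze=40,
)

```text
clock: 1.3
ee_pos: [536.4, 275.7, 230.7]
orientation: [-0.706, 0.706, -0.036, 0.036]
ft_force: [-0.2, -0.3, 0.4]
grip_width: 85.3
```

Run:
```python
from h import *
to(615.3,216,230.5,np.pi/2+yaw)
```

```text
jaw now 1.469 delta cm [ 8.46  0.02 -5.13] world turn 0.019 -> twist -0.019 joints [ 0.456  0.365  1.498 -0.     1.279 -1.013]
```

Request:
play_rows(
  commands=[
    {"hand":1,"delta_pos":[3,0,-1.8],"twist":-0.01},
    {"hand":1,"delta_pos":[6,0,-3.6],"twist":-0.02},
    {"hand":1,"delta_pos":[8.5,0,-5.1],"twist":-0.02},
    {"hand":1,"delta_pos":[8.5,2,-5.1],"twist":-0.02},
    {"hand":1,"delta_pos":[8.5,5,-5.1],"twist":-0.02},
    {"hand":1,"delta_pos":[8.5,8,-5.1],"twist":-0.02},
    {"hand":1,"delta_pos":[8.5,10.5,-5.1],"twist":-0.02},
    {"hand":1,"delta_pos":[8.5,10.5,-5.1],"twist":-0.02},
    {"hand":1,"delta_pos":[8.5,10.5,-5.1],"twist":-0.02},
  ],
)

```text
clock: 2.2
ee_pos: [614.3, 218.3, 126.3]
orientation: [-0.706, 0.707, -0.029, 0.028]
ft_force: [0.5, -0.0, 0.3]
grip_width: 85.8
```

Run:
```python
from h import *
to(615.3,216,66,np.pi/2+yaw)
p,d=optics.capture('side'); c=p[90:210,180:330,::-1]
cv2.imwrite('pics/s2.png',cv2.resize(c,(750,600),interpolation=cv2.INTER_CUBIC))
```

```text
jaw now 1.49 delta cm [ 0.12  6.03 -0.22] world turn -0.002 -> twist 0.002 joints [ 0.324  0.515  1.525  0.     1.103 -1.166]
```

View pics/s2.png

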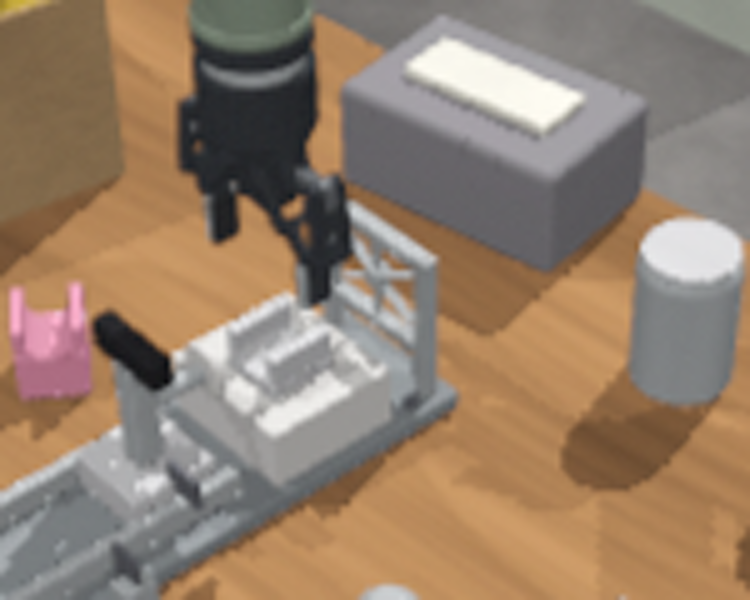

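The picture shows the open gripper straddling the lime rest (crop (285,345)), with both fingertips well above it and clear of the handle and frame. Descending.

Request:
play_rows(
  commands=[
    {"hand":1,"delta_pos":[0.1,2,-0.2],"twist":0},
    {"hand":1,"delta_pos":[0.1,4,-0.2],"twist":0},
    {"hand":1,"delta_pos":[0.1,5.3,-0.2],"twist":0},
    {"hand":1,"delta_pos":[0.1,6.2,-0.2],"twist":0},
    {"hand":1,"delta_pos":[0.1,6.2,-0.2],"twist":0},
    {"hand":0.3,"delta_pos":[0.1,6.2,-0.2],"twist":0},
    {"hand":0,"delta_pos":[0.1,6.2,-0.2],"twist":0},
    {"hand":0,"delta_pos":[0.1,6.2,-0.2],"twist":0},
    {"hand":0,"delta_pos":[0.1,6.2,-0.2],"twist":0},
    {"hand":-0.2,"delta_pos":[0.1,6.2,-0.2],"twist":0},
    {"hand":-0.2,"delta_pos":[0.1,6.2,-0.2],"twist":0},
    {"hand":-0.2,"delta_pos":[0.1,6.2,-0.2],"twist":0},
  ],
  squeeze=30,
)

```text
clock: 3.45
ee_pos: [615.8, 216.6, 65.5]
orientation: [0.707, -0.706, 0.028, -0.029]
ft_force: [0.2, 0.4, 6.1]
grip_width: 49.8
```

Request:
play_rows(
  commands=[
    {"hand":-0.3,"delta_pos":[0,0,0],"twist":0},
    {"hand":-0.3,"delta_pos":[0,0,0],"twist":0},
    {"hand":-0.3,"delta_pos":[0,-0.5,0],"twist":0},
    {"hand":-0.3,"delta_pos":[0,-1,0],"twist":0},
    {"hand":-0.3,"delta_pos":[0,-2,0],"twist":0},
    {"hand":-0.3,"delta_pos":[0,-3,0],"twist":0},
    {"hand":-0.3,"delta_pos":[0,-4.5,0],"twist":0},
    {"hand":-0.3,"delta_pos":[0,-6,0],"twist":0},
    {"hand":-0.3,"delta_pos":[0,-8,0],"twist":0},
    {"hand":-0.3,"delta_pos":[0,-9,0],"twist":0},
    {"hand":-0.3,"delta_pos":[0,-9,0],"twist":0},
  ],
  squeeze=50,
)

```text
clock: 4.55
ee_pos: [616.0, 216.5, 156.5]
orientation: [0.707, -0.706, 0.027, -0.03]
ft_force: [0.3, 1.2, -2.9]
grip_width: 49.2
```

Run:
```python
from h import *
s,R=st(); print(s['ft_force'],s['grip_width'])
# tray: fine fit
for n in('top','side'):
    f=np.load('pics/%s0.npz'%n); P=cloud(n,f['d']); im=f['p']
    m=(f['d']>0)&(P[...,0]>440)&(P[...,0]<660)&(P[...,1]>-300)&(P[...,1]<0)&(P[...,2]>22)&(P[...,2]<31)
    q=P[m]; q=q[(abs(q[:,0]-549)>70)|(abs(q[:,1]+144)>115)]
    r=cv2.minAreaRect(q[:,:2].astype(np.float32)); print(n,len(q),r)
to(546,-203,154,np.pi/2-0.045)
p,d=optics.capture('side'); c=p[70:214,180:360,::-1]
cv2.imwrite('pics/s3.png',cv2.resize(c,(750,600),interpolation=cv2.INTER_CUBIC))
```

```text
[ 0.34743119  1.17404812 -2.85864214] 49.213409064415686
top 92 ((548.2818603515625, -155.28182983398438), (282.5025329589844, 161.0662841796875), 88.03466796875)
side 296 ((549.2469482421875, -153.12222290039062), (298.43341064453125, 166.52589416503906), 88.00164031982422)
jaw now 1.49 delta cm [ -3.59   0.17 -42.38] world turn 0.036 -> twist -0.036 joints [ 0.32   0.49   1.487  0.     1.161 -1.17 ]
```

View pics/s3.png

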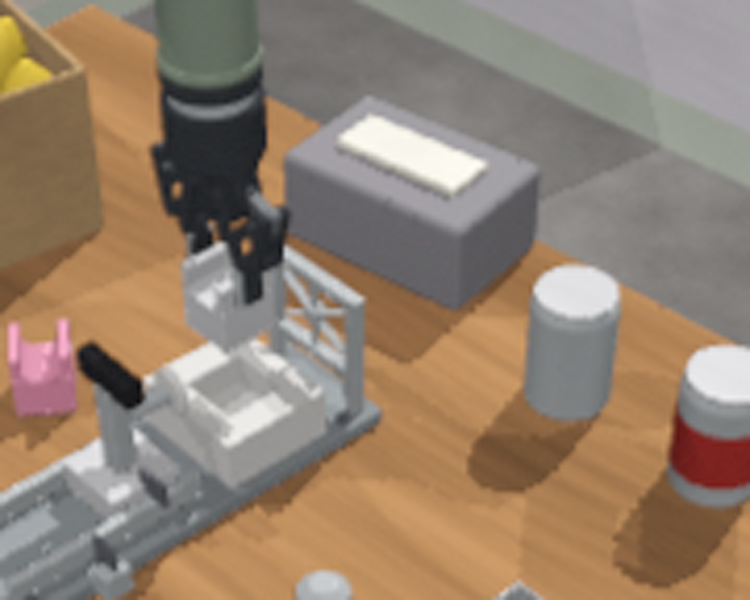

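The rest hangs upright in the fingers at crop (230,300), and the pocket is empty at (240,390). I'll check the tray by casting its corners before crossing.

Run:
```python
from h import *
p=np.load('pics/top0.npz')['p'][:,:,::-1]; cv2.imwrite('pics/t2.png',cv2.resize(p[155:215,265:345],(800,600),interpolation=cv2.INTER_CUBIC))
```

```text
(no output)
```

View pics/t2.png

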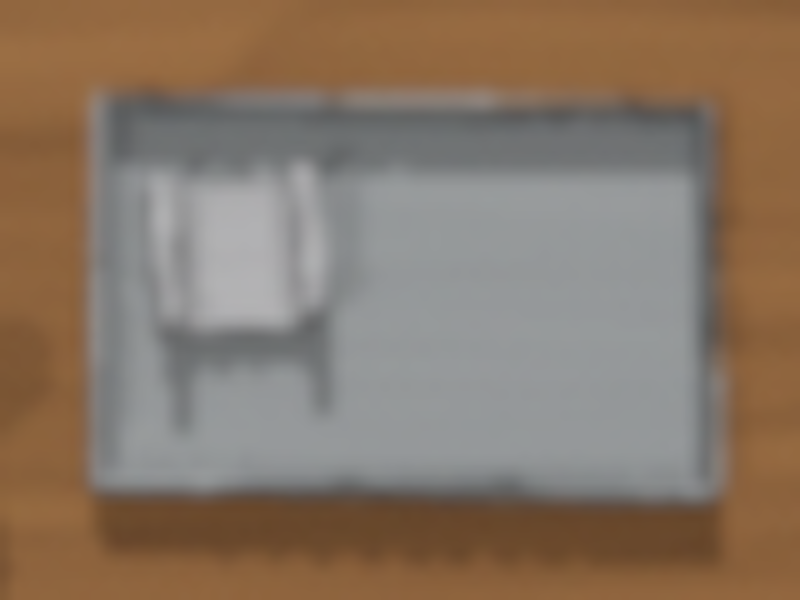

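Run:
```python
from h import *
for a,b in((90,95),(712,102),(722,495),(92,490)): print(np.round(plane('top',265+a/10,155+b/10,28)[:2],1))
print('big',np.round(plane('top',265+330/10,155+250/10,42)[:2],1))
to(546,-205,154,np.pi/2-0.045)
```

```text
[631.3 -72.3]
[ 622.2 -323.7]
[ 462. -318.]
[470.  -67.9]
big [ 562.2 -165. ]
jaw now 1.49 delta cm [ -3.5    0.07 -42.55] world turn 0.036 -> twist -0.036 joints [ 0.32   0.491  1.489  0.     1.161 -1.17 ]
```

My earlier cloud filter had clipped the tray at y=-280. The ray-cast corners give 251 x 160 mm, matching the stated size, so the tray centre is (546,-196). The free -y half centre is near (544,-256), with the big rest's edge at y=-165.

Run:
```python
from h import *
to(544,-256,156,np.pi/2-0.04)
```

```text
jaw now 1.49 delta cm [ -3.29  -0.13 -47.64] world turn 0.041 -> twist -0.041 joints [ 0.32   0.491  1.489  0.     1.161 -1.17 ]
```

Request:
play_rows(
  commands=[
    {"hand":-0.3,"delta_pos":[0,-1,-1],"twist":0},
    {"hand":-0.3,"delta_pos":[-0.3,-1,-3],"twist":0},
    {"hand":-0.3,"delta_pos":[-0.6,-1,-6],"twist":0},
    {"hand":-0.3,"delta_pos":[-0.9,-1,-10],"twist":-0.01},
    {"hand":-0.3,"delta_pos":[-1.2,-1,-14],"twist":-0.01},
    {"hand":-0.3,"delta_pos":[-1.5,-1,-18],"twist":-0.02},
    {"hand":-0.3,"delta_pos":[-1.8,-1,-22],"twist":-0.02},
    {"hand":-0.3,"delta_pos":[-2,-1,-26],"twist":-0.03},
    {"hand":-0.3,"delta_pos":[-2.3,-1,-30],"twist":-0.03},
    {"hand":-0.3,"delta_pos":[-2.6,-1,-34],"twist":-0.04},
    {"hand":-0.3,"delta_pos":[-2.9,-1,-37],"twist":-0.04},
    {"hand":-0.3,"delta_pos":[-3,-1,-39],"twist":-0.04},
  ],
)

```text
clock: 5.8
ee_pos: [551.4, -173.5, 163.9]
orientation: [-0.707, 0.707, -0.016, 0.015]
ft_force: [0.0, 0.3, -3.3]
grip_width: 49.2
```

Run:
```python
from h import *
to(544,-256,150,np.pi/2-0.04)
```

```text
jaw now 1.527 delta cm [-0.38  1.4  -8.27] world turn 0.003 -> twist -0.003 joints [-3.240e-01  3.750e-01  1.659e+00 -1.000e-03  1.109e+00 -1.851e+00]
```

Request:
play_rows(
  commands=[
    {"hand":-0.3,"delta_pos":[-0.2,0,-3],"twist":0},
    {"hand":-0.3,"delta_pos":[-0.4,0,-6],"twist":0},
    {"hand":-0.3,"delta_pos":[-0.4,0,-8.3],"twist":0},
    {"hand":-0.3,"delta_pos":[-0.4,2,-8.3],"twist":0},
    {"hand":-0.3,"delta_pos":[-0.4,4.5,-8.3],"twist":0},
    {"hand":-0.3,"delta_pos":[-0.4,7,-8.3],"twist":0},
    {"hand":-0.3,"delta_pos":[-0.4,9,-8.3],"twist":0},
    {"hand":-0.3,"delta_pos":[-0.4,10.5,-8.3],"twist":0},
    {"hand":-0.3,"delta_pos":[-0.4,11.5,-8.3],"twist":0},
    {"hand":-0.3,"delta_pos":[-0.4,11.5,-8.3],"twist":0},
    {"hand":-0.3,"delta_pos":[-0.4,11.5,-8.3],"twist":0},
  ],
)

```text
clock: 6.9
ee_pos: [546.2, -253.4, 49.7]
orientation: [-0.707, 0.707, -0.014, 0.015]
ft_force: [0.4, 0.2, -2.6]
grip_width: 49.5
```

Run:
```python
from h import *
s,R=st(); print(s['ft_force'],R[:,1])
to(544,-256,38.5,np.pi/2-0.04)
p,d=optics.capture('side'); c=p[180:300,250:400,::-1]
cv2.imwrite('pics/s4.png',cv2.resize(c,(750,600),interpolation=cv2.INTER_CUBIC))
```

```text
[ 0.41447638  0.22341229 -2.59786489] [ 4.32262456e-04 -2.69698210e-04 -9.99999870e-01]
jaw now 1.53 delta cm [-0.21  1.12 -0.27] world turn 0.001 -> twist -0.001 joints [-0.454  0.524  1.736 -0.     0.881 -1.983]
```

View pics/s4.png

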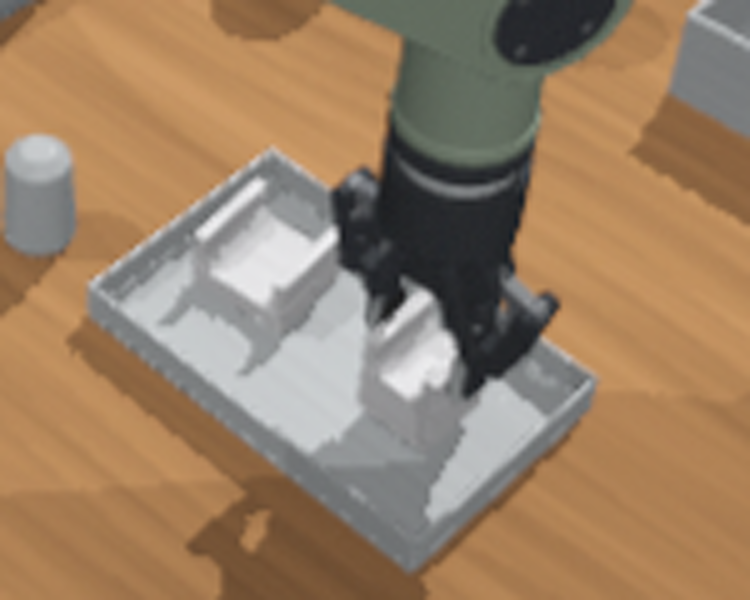

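The rest hangs upright over the free half of the tray (crop (410,380)), clear of the big rest (265,260). Lowering slowly.

Request:
play_rows(
  commands=[
    {"hand":-0.3,"delta_pos":[-0.2,0.4,-0.2],"twist":0},
    {"hand":-0.3,"delta_pos":[-0.2,0.7,-0.2],"twist":0},
    {"hand":-0.3,"delta_pos":[-0.2,0.9,-0.2],"twist":0},
    {"hand":-0.3,"delta_pos":[-0.2,1.0,-0.2],"twist":0},
    {"hand":-0.3,"delta_pos":[-0.2,1.0,-0.2],"twist":0},
  ],
)

```text
clock: 7.45
ee_pos: [544.2, -254.7, 39.1]
orientation: [0.707, -0.707, 0.014, -0.014]
ft_force: [-0.7, -0.4, -3.5]
grip_width: 49.4
```

Request:
play_rows(
  commands=[
    {"hand":-0.3,"delta_pos":[0,0.1,0],"twist":0},
    {"hand":-0.3,"delta_pos":[0,0.1,0],"twist":0},
  ],
)

```text
clock: 7.65
ee_pos: [544.4, -254.8, 38.6]
orientation: [-0.707, 0.707, -0.014, 0.015]
ft_force: [-1.5, 0.7, -1.1]
grip_width: 49.2
```

Request:
play_rows(
  commands=[
    {"hand":-0.3,"delta_pos":[0,0.1,0],"twist":0},
    {"hand":-0.3,"delta_pos":[0,0.1,0],"twist":0},
    {"hand":-0.3,"delta_pos":[0,0.1,0],"twist":0},
  ],
)

```text
clock: 7.95
ee_pos: [544.4, -254.8, 38.6]
orientation: [-0.707, 0.707, -0.014, 0.015]
ft_force: [-1.5, 0.8, 5.4]
grip_width: 49.1
```

Force reversed to +5.4 N, so it is standing on the floor. Releasing.

Request:
play_rows(
  commands=[
    {"hand":0.25,"delta_pos":[0,0,0],"twist":0},
    {"hand":0.4,"delta_pos":[0,0,0],"twist":0},
    {"hand":0.6,"delta_pos":[0,0,0],"twist":0},
    {"hand":0.6,"delta_pos":[0,0,0],"twist":0},
    {"hand":0.6,"delta_pos":[0,0,0],"twist":0},
    {"hand":0.6,"delta_pos":[0,0,0],"twist":0},
    {"hand":0.6,"delta_pos":[0,-1.5,0],"twist":0},
    {"hand":0.6,"delta_pos":[0,-4,0],"twist":0},
    {"hand":0.6,"delta_pos":[0,-8,0],"twist":0},
    {"hand":0.6,"delta_pos":[0,-12,0],"twist":0},
    {"hand":0.6,"delta_pos":[0,-16,0],"twist":0},
    {"hand":0.6,"delta_pos":[0,-18,0],"twist":0},
  ],
)

```text
clock: 9.15
ee_pos: [545.5, -255.4, 221.4]
orientation: [-0.706, 0.708, -0.012, 0.016]
ft_force: [0.4, 0.1, 0.3]
grip_width: 68.4
```

Run:
```python
from h import *
s,R=st(); print(s['ft_force'],s['grip_width'])
ax=np.array([np.cos(yaw),np.sin(yaw)])
to(502,226.4,220,yaw)
for n in('side','top'):
    p,d=optics.capture(n); np.savez('pics/%s5.npz'%n,p=p,d=d)
    c=p[180:300,250:400,::-1] if n=='side' else p[155:215,265:345,::-1]
    cv2.imwrite('pics/%s5.png'%n,cv2.resize(c,(750,600),interpolation=cv2.INTER_CUBIC))
```

```text
[0.36804458 0.12158354 0.34275642] 68.42055560187119
jaw now 1.53 delta cm [-6.310e+00 -1.000e-02  4.796e+01] world turn 1.529 -> twist -1.529 joints [-0.457  0.366  1.52   0.     1.249 -1.987]
```

View pics/side5.png

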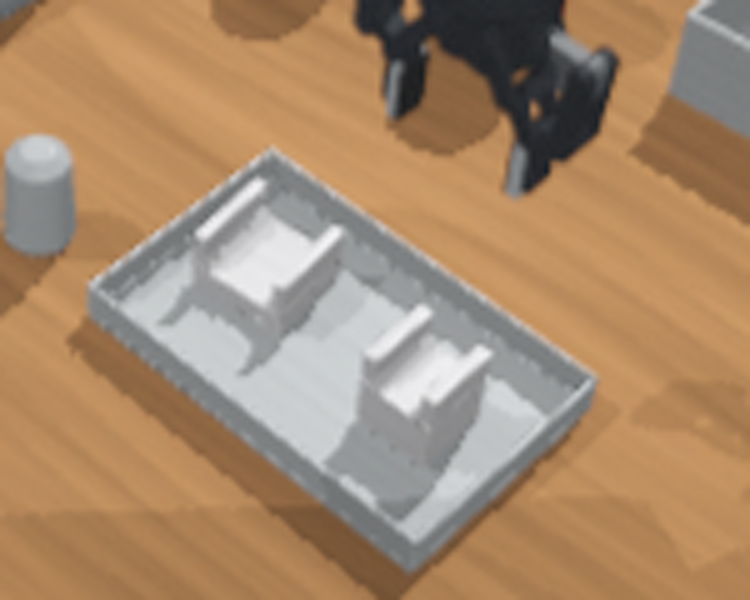

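The lime rest stands upright and released in the tray's free half (crop (425,390)), and the big rest is unmoved at (265,260). On to the handle. The short turn would drive j6 past -2.56, so I'll twist by +1.61.

Request:
play_rows(
  commands=[
    {"hand":0.6,"delta_pos":[0,0,1],"twist":0.08},
    {"hand":0.6,"delta_pos":[-0.5,0,4],"twist":0.2},
    {"hand":0.6,"delta_pos":[-1,0,8],"twist":0.34},
    {"hand":0.6,"delta_pos":[-1.5,0,12],"twist":0.48},
    {"hand":0.6,"delta_pos":[-2,0,16],"twist":0.62},
    {"hand":0.6,"delta_pos":[-2.6,0,20],"twist":0.76},
    {"hand":0.6,"delta_pos":[-3.2,0,24],"twist":0.9},
    {"hand":0.6,"delta_pos":[-3.8,0,28],"twist":1.04},
    {"hand":0.6,"delta_pos":[-4.3,0,32],"twist":1.18},
    {"hand":0.6,"delta_pos":[-4.8,0,36],"twist":1.32},
    {"hand":0.6,"delta_pos":[-5.3,0,40],"twist":1.45},
    {"hand":0.6,"delta_pos":[-5.7,0,43],"twist":1.55},
  ],
)

```text
clock: 10.45
ee_pos: [503.6, 179.1, 215.7]
orientation: [0.493, -0.495, 0.506, -0.505]
ft_force: [0.5, -1.3, 0.2]
grip_width: 68.4
```

Run:
```python
from h import *
to(502,226.4,160,yaw)
```

```text
jaw now -0.023 delta cm [-4.72  5.56 -0.25] world turn -0.06 -> twist 0.06 joints [3.200e-01 2.680e-01 1.680e+00 1.000e-03 1.196e+00 3.430e-01]
```

Request:
play_rows(
  commands=[
    {"hand":0.6,"delta_pos":[-2,0,-0.1],"twist":0.03},
    {"hand":0.6,"delta_pos":[-4,0,-0.2],"twist":0.06},
    {"hand":0.6,"delta_pos":[-4.7,1.5,-0.2],"twist":0.06},
    {"hand":0.6,"delta_pos":[-4.7,3.5,-0.2],"twist":0.06},
    {"hand":0.6,"delta_pos":[-4.7,5,-0.2],"twist":0.06},
    {"hand":0.6,"delta_pos":[-4.7,5.5,-0.2],"twist":0.06},
    {"hand":0.6,"delta_pos":[-4.7,5.5,-0.2],"twist":0.06},
  ],
)

```text
clock: 11.15
ee_pos: [502.9, 223.8, 160.7]
orientation: [0.479, -0.481, 0.52, -0.519]
ft_force: [0.5, 0.3, -0.2]
grip_width: 68.5
```

Run:
```python
from h import *
to(502,226.4,126,yaw)
for n in('side','top'):
    p,d=optics.capture(n)
    c=p[115:211,160:280,::-1] if n=='side' else p[145:241,150:270,::-1]
    cv2.imwrite('pics/%s6.png'%n,cv2.resize(c,(750,600),interpolation=cv2.INTER_CUBIC))
```

```text
jaw now -0.08 delta cm [-0.26  3.47 -0.1 ] world turn -0.003 -> twist 0.003 joints [0.398 0.338 1.726 0.    1.081 0.478]
```

View pics/side6.png

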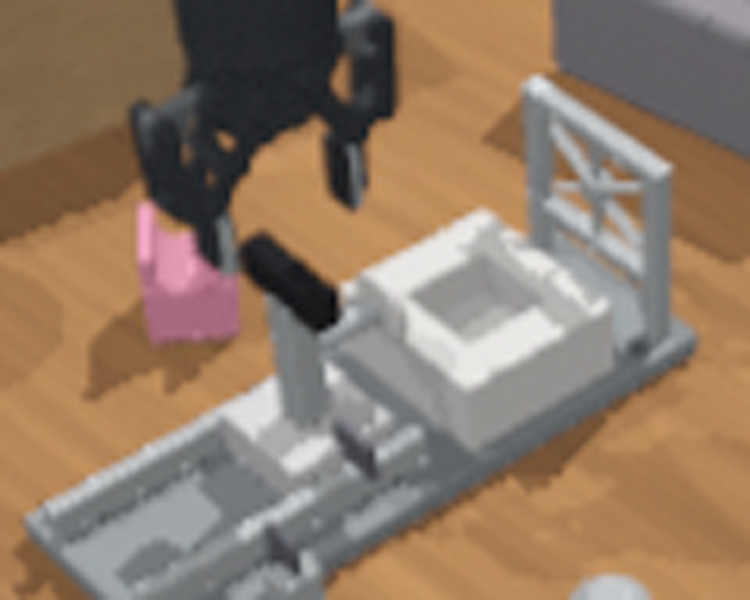

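The jaws straddle the black handle (crop (290,280)) along the pull direction. The fingertips are at about (220,265) and (350,200), still above it. Descend and grip.

Request:
play_rows(
  commands=[
    {"hand":0.6,"delta_pos":[-0.2,1,-0.1],"twist":0},
    {"hand":0.6,"delta_pos":[-0.2,2,-0.1],"twist":0},
    {"hand":0.6,"delta_pos":[-0.2,3,-0.1],"twist":0},
    {"hand":0.6,"delta_pos":[-0.2,3.6,-0.1],"twist":0},
    {"hand":0.6,"delta_pos":[-0.2,3.6,-0.1],"twist":0},
    {"hand":0,"delta_pos":[-0.2,3.6,-0.1],"twist":0},
    {"hand":-0.3,"delta_pos":[-0.2,3.6,-0.1],"twist":0},
    {"hand":-0.6,"delta_pos":[-0.2,3.6,-0.1],"twist":0},
    {"hand":-0.8,"delta_pos":[-0.2,3.6,-0.1],"twist":0},
    {"hand":-0.8,"delta_pos":[-0.2,3.6,-0.1],"twist":0},
    {"hand":-0.8,"delta_pos":[-0.2,3.6,-0.1],"twist":0},
  ],
  squeeze=50,
)

```text
clock: 12.35
ee_pos: [503.8, 226.3, 127.0]
orientation: [-0.48, 0.479, -0.519, 0.52]
ft_force: [2.3, -0.7, 3.5]
grip_width: 17.3
```

Request:
play_rows(
  commands=[
    {"hand":-1,"delta_pos":[0,0,0],"twist":0},
    {"hand":-1,"delta_pos":[0,0,0],"twist":0},
    {"hand":-1,"delta_pos":[0,0,-0.5],"twist":0},
    {"hand":-1,"delta_pos":[0,0,-1.2],"twist":0},
    {"hand":-1,"delta_pos":[0,0,-2],"twist":0},
    {"hand":-1,"delta_pos":[0,0,-3],"twist":0},
    {"hand":-1,"delta_pos":[0,0,-4],"twist":0},
    {"hand":-1,"delta_pos":[0,0,-5],"twist":0},
    {"hand":-1,"delta_pos":[0,0,-5.5],"twist":0},
    {"hand":-1,"delta_pos":[0,0,-6],"twist":0},
    {"hand":-1,"delta_pos":[0,0,-6],"twist":0},
    {"hand":-1,"delta_pos":[0,0,-6],"twist":0},
  ],
  squeeze=90,
)

```text
clock: 13.55
ee_pos: [446.0, 231.0, 127.2]
orientation: [-0.482, 0.478, -0.518, 0.521]
ft_force: [9.1, -2.8, 1.4]
grip_width: 15.9
```

Run:
```python
from h import *
s,R=st(); print(s['ee_pos'],s['ft_force'],s['grip_width'])
for n in('side','top'):
    p,d=optics.capture(n); np.savez('pics/%s7.npz'%n,p=p,d=d)
    if n=='side': cv2.imwrite('pics/side7.png',cv2.resize(p[165:225,180:255,::-1],(750,600),interpolation=cv2.INTER_CUBIC))
    else: cv2.imwrite('pics/top7.png',cv2.resize(p[180:240,175:250,::-1],(750,600),interpolation=cv2.INTER_CUBIC))
```

```text
[446.04216525 231.01929932 127.16680392] [ 9.08618177 -2.83503441  1.41891998] 15.86932068112365
```

View pics/side7.png

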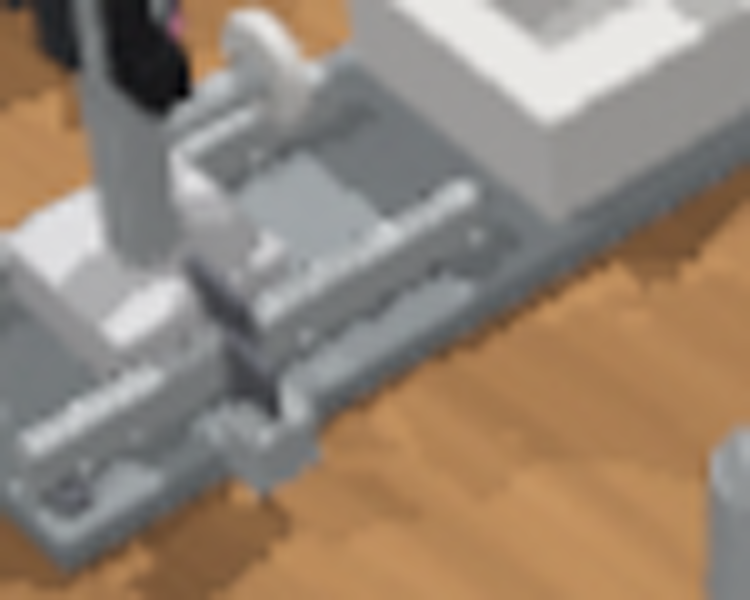

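View pics/top7.png

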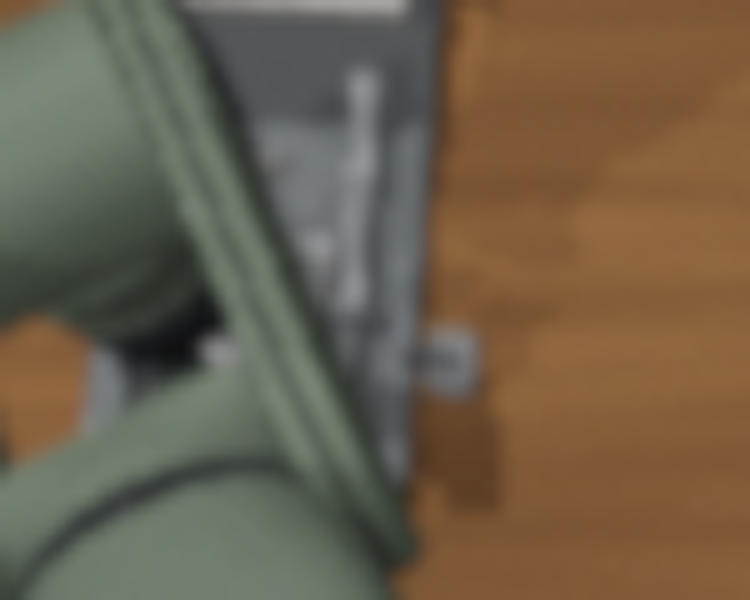

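Run:
```python
from h import *
for k,(r0,c0) in((0,(175,195)),(7,(180,190))):
    p=np.load('pics/side%d.npz'%k)['p'][:,:,::-1][r0:r0+42,c0:c0+56]
    p=np.clip((p.astype(float)-30)*1.6,0,255).astype(np.uint8)
    cv2.imwrite('pics/fin%d.png'%k,cv2.resize(p,(784,588),interpolation=cv2.INTER_NEAREST))
```

```text
(no output)
```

View pics/fin0.png

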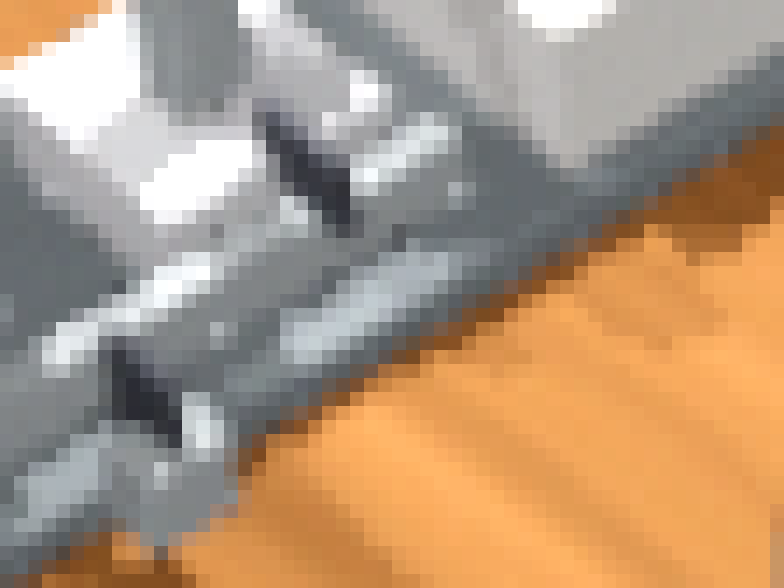

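View pics/fin7.png

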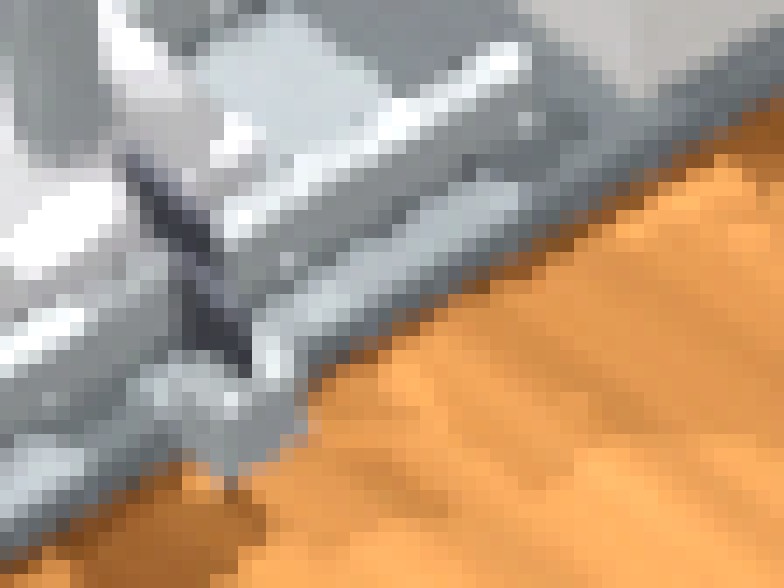

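Run:
```python
from h import *
ax=np.array([np.cos(yaw),np.sin(yaw)]); ay=np.array([-ax[1],ax[0]]); o=np.array([532,223.9])
for k,(r0,r1,c0,c1) in((0,(180,208,200,222)),(7,(188,207,196,210))):
    p=np.load('pics/side%d.npz'%k)['p'].astype(int)
    for v in range(r0,r1):
        for u in range(c0,c1):
            r,g,b=p[v,u]
            if b-g>=6 and r>=g-2 and 35<b<150 :
                w=plane('side',u,v,61)[:2]-o; print(k,u,v,(r,g,b),np.round([w@ax,w@ay],1))
```

```text
0 214 182 (np.int64(115), np.int64(116), np.int64(122)) [-29.3 -31.4]
0 214 183 (np.int64(86), np.int64(87), np.int64(94)) [-32.1 -35.2]
0 215 183 (np.int64(109), np.int64(110), np.int64(117)) [-29.8 -37.3]
0 215 184 (np.int64(86), np.int64(87), np.int64(93)) [-32.6 -41. ]
0 216 184 (np.int64(106), np.int64(106), np.int64(112)) [-30.2 -43.1]
0 216 185 (np.int64(74), np.int64(75), np.int64(81)) [-33.  -46.9]
0 217 185 (np.int64(111), np.int64(111), np.int64(117)) [-30.6 -49. ]
0 217 186 (np.int64(75), np.int64(76), np.int64(82)) [-33.4 -52.7]
0 216 188 (np.int64(72), np.int64(72), np.int64(78)) [-41.4 -57.9]
0 205 200 (np.int64(98), np.int64(100), np.int64(106)) [-98.9 -77.9]
0 205 201 (np.int64(83), np.int64(84), np.int64(91)) [-101.5  -81.4]
0 206 201 (np.int64(99), np.int64(100), np.int64(106)) [-99.2 -83.5]
0 206 202 (np.int64(79), np.int64(80), np.int64(86)) [-101.7  -87. ]
7 199 191 (np.int64(100), np.int64(101), np.int64(108)) [-89.4 -33.1]
7 200 191 (np.int64(118), np.int64(120), np.int64(126)) [-87.1 -35.2]
7 200 192 (np.int64(95), np.int64(96), np.int64(104)) [-89.7 -38.9]
7
[... 468 characters left out ...]
88.3 -58.1]
7 203 197 (np.int64(68), np.int64(68), np.int64(74)) [-95.8 -63.2]
7 203 198 (np.int64(94), np.int64(94), np.int64(102)) [-98.4 -66.8]
7 204 198 (np.int64(75), np.int64(76), np.int64(82)) [-96.1 -68.8]
7 203 199 (np.int64(94), np.int64(94), np.int64(101)) [-101.   -70.3]
7 204 199 (np.int64(100), np.int64(102), np.int64(109)) [-98.7 -72.4]
7 205 199 (np.int64(93), np.int64(94), np.int64(100)) [-96.4 -74.4]
7 204 200 (np.int64(95), np.int64(97), np.int64(103)) [-101.2  -75.9]
7 205 201 (np.int64(95), np.int64(97), np.int64(105)) [-101.5  -81.4]
7 206 201 (np.int64(113), np.int64(115), np.int64(121)) [-99.2 -83.5]
7 206 202 (np.int64(92), np.int64(93), np.int64(99)) [-101.7  -87. ]
```

Ray-cast at z=61, in the wedger frame: pusher fin -31 at rest (expected -30), now about -89, mark fin about -100. I'll pull about 10 mm more.

Request:
play_rows(
  commands=[
    {"hand":-1,"delta_pos":[0,0,-0.4],"twist":0},
    {"hand":-1,"delta_pos":[0,0,-0.8],"twist":0},
    {"hand":-1,"delta_pos":[0,0,-1.0],"twist":0},
    {"hand":-1,"delta_pos":[0,0,-1.0],"twist":0},
    {"hand":-1,"delta_pos":[0,0,-1.0],"twist":0},
    {"hand":-1,"delta_pos":[0,0,-1.0],"twist":0},
  ],
)

```text
clock: 14.25
ee_pos: [436.5, 231.8, 127.2]
orientation: [-0.482, 0.478, -0.518, 0.521]
ft_force: [10.4, -3.4, 1.1]
grip_width: 16.0
```

Run:
```python
from h import *
s,R=st(); print(s['ee_pos'],s['ft_force'],s['grip_width'],np.abs(s['qvel']).max())
p,d=optics.capture('side'); np.savez('pics/side8.npz',p=p,d=d)
c=p[180:222,190:246,::-1]; c=np.clip((c.astype(float)-30)*1.6,0,255).astype(np.uint8)
cv2.imwrite('pics/fin8.png',cv2.resize(c,(784,588),interpolation=cv2.INTER_NEAREST))
ax=np.array([np.cos(yaw),np.sin(yaw)]); ay=np.array([-ax[1],ax[0]]); o=np.array([532,223.9])
p=p.astype(int)
for v in range(186,208):
    for u in range(190,212):
        r,g,b=p[v,u]
        if b-g>=6 and r>=g-2 and 80<b<130:
            w=plane('side',u,v,61)[:2]-o; print(u,v,b,np.round([w@ax,w@ay],1))
```

```text
[436.54070979 231.7725136  127.16270754] [10.42436165 -3.39889844  1.09163923] 15.991197035915883 0.0017772202534574039
196 192 119 [-99.1 -30.5]
197 192 126 [-96.7 -32.6]
197 193 104 [-99.4 -36.3]
198 193 124 [-97.  -38.4]
197 194 81 [-102.   -39.9]
198 194 98 [-99.6 -42. ]
199 194 123 [-97.3 -44.1]
199 195 96 [-99.9 -47.7]
200 195 118 [-97.6 -49.8]
200 196 86 [-100.2  -53.4]
201 196 113 [-97.8 -55.5]
201 197 85 [-100.4  -59.1]
203 199 108 [-101.   -70.3]
204 199 121 [-98.7 -72.4]
204 200 104 [-101.2  -75.9]
205 200 121 [-98.9 -77.9]
205 201 106 [-101.5  -81.4]
206 202 99 [-101.7  -87. ]
```

View pics/fin8.png

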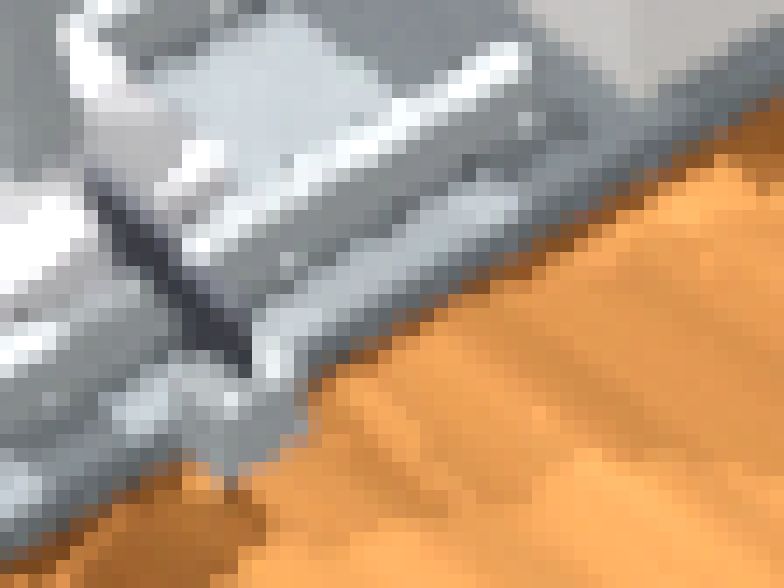

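The fins now appear as one continuous dark line in the crop, from (90,165) to (250,360). The sub-pixel comparison says about 1.5 mm remains, so I'll take that out and re-check.

Request:
play_rows(
  commands=[
    {"hand":-1,"delta_pos":[0,0,-0.15],"twist":0},
    {"hand":-1,"delta_pos":[0,0,-0.15],"twist":0},
    {"hand":-1,"delta_pos":[0,0,-0.15],"twist":0},
    {"hand":-1,"delta_pos":[0,0,-0.15],"twist":0},
    {"hand":-1,"delta_pos":[0,0,-0.15],"twist":0},
  ],
)

```text
clock: 14.8
ee_pos: [435.2, 231.9, 127.2]
orientation: [-0.482, 0.478, -0.518, 0.521]
ft_force: [10.3, -3.7, 1.6]
grip_width: 16.5
```

Run:
```python
from h import *
s,R=st(); print(s['ee_pos'],s['ft_force'],s['grip_width'],np.abs(s['qvel']).max())
p,d=optics.capture('side'); np.savez('pics/side9.npz',p=p,d=d)
ax=np.array([np.cos(yaw),np.sin(yaw)]); ay=np.array([-ax[1],ax[0]]); o=np.array([532,223.9])
# sub-pixel: darkness profile along ax at fixed ay lines (z=61): find edge where brightness crosses 95 going from dark (-x) to bright
g=p.mean(-1).astype(np.float32)
for y in list(range(-58,-34,3))+list(range(-88,-68,3)):
    xs=np.arange(-112,-88,0.5); 
    uv=np.array([proj('side',[*(o+x*ax+y*ay),61]) for x in xs],np.float32)
    b=cv2.remap(g,uv[:,0].reshape(1,-1),uv[:,1].reshape(1,-1),cv2.INTER_LINEAR)[0]
    i=b.argmin(); print(y,'min at',xs[i],round(float(b[i])), 'rise x', [float(xs[j]) for j in range(i,len(xs)) if b[j]>90][:1])
c=p[145:235,160:280,::-1]; cv2.imwrite('pics/s9.png',cv2.resize(c,(800,600),interpolation=cv2.INTER_CUBIC))
c=p[180:300,250:400,::-1]; cv2.imwrite('pics/s9t.png',cv2.resize(c,(750,600),interpolation=cv2.INTER_CUBIC))
```

```text
[435.15200582 231.90614439 127.18337942] [10.34536364 -3.73728848  1.59859085] 16.491531559067802 0.0013010006258498093
-58 min at -106.5 71 rise x [-100.5]
-55 min at -105.0 70 rise x [-101.0]
-52 min at -106.5 70 rise x [-101.0]
-49 min at -104.5 71 rise x [-101.5]
-46 min at -103.0 79 rise x [-101.0]
-43 min at -104.0 77 rise x [-101.5]
-40 min at -102.0 81 rise x [-101.0]
-37 min at -103.0 95 rise x [-103.0]
-88 min at -107.0 70 rise x [-102.0]
-85 min at -108.0 70 rise x [-102.0]
-82 min at -106.5 71 rise x [-102.5]
-79 min at -107.0 71 rise x [-102.0]
-76 min at -107.0 69 rise x [-102.0]
-73 min at -106.5 69 rise x [-102.0]
-70 min at -107.0 71 rise x [-102.0]
```

View pics/s9.png

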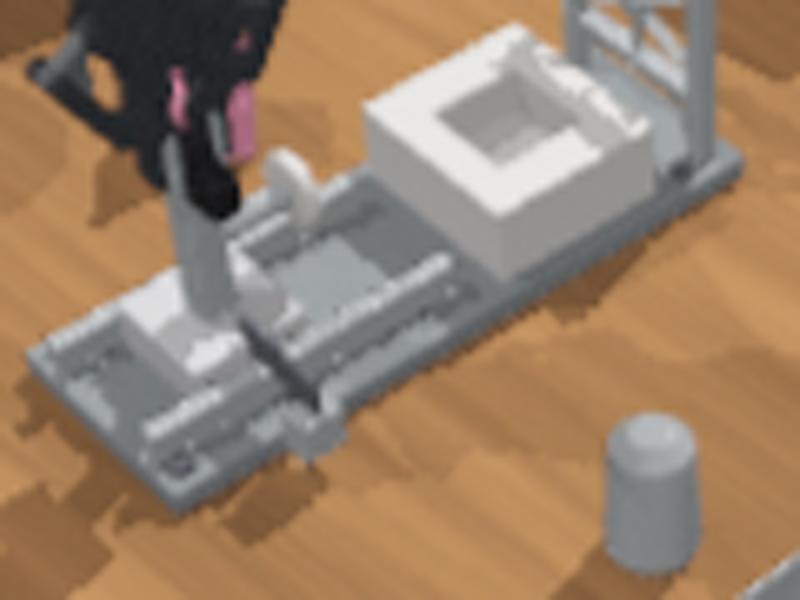

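View pics/s9t.png

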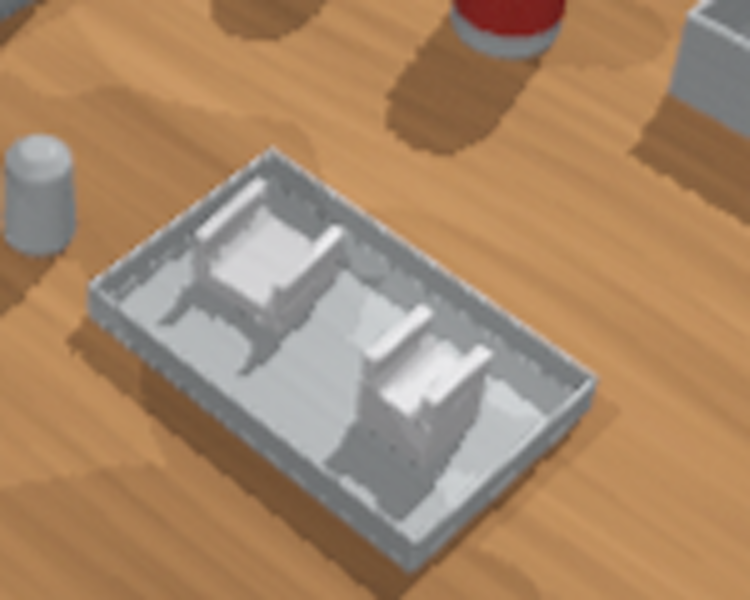

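Both fins' top edges lie at -101 (pusher) and -102 (mark), about 1 mm apart. The grip is steady and everything is still, so I'll hand in.

Run:
```python
from h import *
print(env.finish_job()); s=env.get_state(); print(s['clock'],s['ee_pos'],s['ft_force'],s['grip_width'])
```

```text
the job is handed in; nothing more can be done
None
the job is handed in; nothing more can be done
```

The lime rest is in the tray and the pusher is held at the mark. I handed the job in at about 15 s; the hand-in reports no verdict.

- **Lime rest:** I lifted it out of the pocket by its cheeks and set it on the free half of the tray floor. I let go only after the wrist force reversed to about +5 N. The last picture shows it upright and released. The big rest and the shaker look unmoved. I did not re-check the jar, bowl and spoon at the end, but the arm never worked near them.
- **Pusher:** I gripped the crossbar with 90 N and pulled it about 69 mm, still holding it at the end. In the last picture the top edges of the pusher fin and the mark fin are about 1 mm apart along the pull (limit 5 mm). The arm was still, with about 10 N of spring force at the wrist.
- **Checks that disagreed:**
  - My first estimate of the tray's position was wrong because a filter cut part of it off. I corrected it from the tray's corners before setting the rest down.
  - The wedger's angle came out between -3.9 and -5.2 degrees from different features. This adds about 1 mm of uncertainty to the alignment.
  - The gripper reported 16 to 17 mm on the 18 mm handle, but I saw no slip: the fin moved as far as the tool did.

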